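# Make up the two drill kits

## Robot

A 6-joint arm with a two-finger parallel gripper is mounted at the origin on the work surface. World frame = base frame: x ahead of the robot, y to its left, z up, the work surface at z = 0. Lengths are in m, angles in rad, forces in N, time in s.
With the tool pointing down it reaches from about 0.275 to 0.875 m from the base axis. Payload 12.5 kg.
Tool frame: the origin (TCP) lies at the very end of the fingers, on their centre line; the grasp point (between the pads) lies 19 mm behind it; x points along the fingers, y is the direction in which the jaws open and shut, and the axes are right-handed (so a half turn about x gives the same grasp; the last joint's range is limited). The gripper opens to 85 mm and grips with 20 to 120 N. Pads are 22 mm wide; open, the fingers measure 114 mm over their backs; the gripper's body (76 mm by 85 mm) begins 54 mm behind the grasp point. The pads swing forward as they close: fully open they stand 13 mm farther back than shut.
Start: joints at [1.212, 0.351, 1.652, -0, 1.139, -0.085], TCP at [0.149, 0.53, 0.231] pointing down, gripper open.
Joint ranges: [-2.75, 2.75], [-0.79, 2.1], [0.01, 2.65], [-1.57, 4.71], [0.07, 3.14], [-2.87, 2.87]. Speed limits (rad/s): [2.22, 2.22, 2.79, 3.14, 3.14, 3.14].

## Interface

Orientations are given as a 3x3 rotation matrix whose columns are the frame's x, y, z axes.
In Python, from bench import manip gives the robot as it stands. Calls block until the motion is done:
- manip.move_ptp(position, orientation): joint-space move of the TCP to a pose.
- manip.move_l(position, attitude=None, max_speed=0.15): straight line of the TCP; attitude=None keeps the orientation; max_speed is the mean speed in m/s.
- manip.move_j(angles): joint-space move.
- manip.set_gripper(opening, effort=None): opening from 0.0 (shut) to 1.0 (fully open); effort is the grip in N (None keeps the last); returns when the fingers have stopped.
- manip.dwell(seconds).
- manip.inverse_kinematics(position, orientation): joint angles nearest the present ones, or None.
- manip.grab_frame(name): name is "side" or "top" or "wrist"; returns (picture, depth): 480x640x3 uint8, red, green, blue; 480x640 float32, m along the optical axis (not along the pixel's ray), 0 where there is no reading.
- manip.get_calibration(name): a dict with "camera_matrix" (3x3 intrinsics, pixels), "R" (3x3) and "t" (3): a world point X has camera coordinates R X + t. Camera axes: x right, y down, z forward; pixel columns grow to the right and rows downward; lengths in m; the calibration is good to about 2 mm. A picture is of the moment at which its call begins: read the wrist's pose just before it. get_calibration takes no time and is no camera call; for the wrist camera it gives the pose at the moment of the call.
A pose or a line that the arm cannot do raises manip.Unreachable and nothing moves.
- manip.sign_off(): hands the job in, once; it reports no verdict.
Trained networks look in the newest picture that a camera, given by its name, has taken for a name from the list of things; names that differ only in an ending like _2 or _b are one class to them, and where a whole thing is asked for, a point or a joint stands for the part that bears it (a point fixed in the world has none). Each returns a list of dicts, best first, with "confidence" (0 to 1); they miss things now and then, are a little off and sometimes report something else, mostly with a low value. They report only what shows in the picture. A call takes as long as a camera call. They do not tell look-alikes from the thing itself.
- manip.look_for(camera, name): "at" ([x, y, z] in m, in world coordinates, good to about 4 mm: the middle of the surface that is visible of it).
Readings, each from a call of its own:
- manip.current_time(): time.
- manip.current_qpos(): joint angles.
- manip.current_joint_vel(): joint speeds.
- manip.current_joint_torque(): joint torques, N m.
- manip.current_ee_pos(): TCP position.
- manip.current_tcp_rot(): TCP orientation.
- manip.current_force(): force on the tool from outside, world axes, zero at the start.
- manip.current_ft_torque(): the same for the moment, N m.
- manip.current_grip_width(): opening from 0.0 (shut) to 1.0 (fully open).
Only numpy, scipy, OpenCV 4.12 (cv2) and the standard library are available. Lean on these libraries where they do the work, as an engineer would, in place of code of your own. Each camera call takes 0.05 s, during which the arm holds its last target. There are 200 camera calls.

## Task

Make up the two emergency-drill kits: in the long narrow tray lay the torch in the long recess and stand the battery in the round one. In the square tray lay the radio face up in the rectangular recess, stand the bottle in the round recess next to the grab handle and lay the tape roll flat in the other round one. Each must end fully down on its recess floor; leave the stapler, mug and tape dispenser where they are.

Things in the scene. Friction and masses are not known exactly. Their poses are not given: they have to be found in the camera images.
- torch: Aluminium hand torch lying along x, 115 mm long. Square 38 mm head (x = +25 to +57 mm, black, lens at +x) and 30 mm wide, 34 mm high tail cap (x = -57 to -39 mm) stand on the desk; between them a round barrel, diameter 28 mm, axis 19 mm up. Grip the barrel, around x = -7 mm. 0.16 kg. Origin: underside, mid-length, z up. May lie either way round in its recess.
- radio: Black two-way radio lying on its back, screen and speaker slots up. Case 88 (x) by 54 (y) by 30 mm high, x = -57 to +31 mm; stub antenna (to x = +57 mm) and small knob on the +x end. Grip the case across its 54 mm, around x = -13 mm. 0.19 kg. Origin: underside, middle of the overall 114 mm length, z up. May lie either way round in its recess.
- bottle: Standing hand-gel bottle, plain whitish, with a white cap, 44 mm in diameter, 90 mm tall (narrower neck and cap at the top; straight sides at least up to 45 mm). About 0.10 kg. Origin: centre of its underside, z up.
- tape_roll: Roll of off-white paper tape lying flat, a ring 46 mm outside, 26 mm hole, 26 mm high. About 0.04 kg. Origin: centre of its underside, z up.
- battery: Single large battery cell standing upright, 34 mm in diameter, 60 mm tall with a small brass stud on top, steel with a black sleeve. About 0.14 kg. Origin: centre of its underside, z up.
- long_tray: Long narrow grey kit tray, fixed, 245 (x) by 85 (y) by 12 mm thick, with two recesses 6 mm deep (floors 6 mm above the desk): rectangular for the torch, 140 (x) by 60 mm (y), centred at x = -37, y = 0 mm; round for the battery, diameter 52 mm, centred at x = +84, y = 0 mm. Origin: centre of the underside, z up.
- square_tray: Square grey kit tray, fixed, 170 x 170 x 12 mm, open grab handle on its +x edge (to x = 135 mm). Recesses 6 mm deep (floors 6 mm above the desk): rectangular for the radio, 134 (x) by 74 mm (y), at x = 0, y = +40 mm; two round, diameter 62 mm, for the bottle at x = +42, y = -45 (by the handle), for the tape roll at x = -42, y = -45. Origin: underside centre of the square, z up.
- stapler: Grey stapler lying among the stock, 112 mm long (x), 34 mm wide, 44 mm high. A bystander, to be left alone. Origin: centre of its underside, z up.
- mug: White mug with a handle, 76 mm in diameter, 85 mm high, beyond the stock. A bystander, to be left alone. Origin: centre of its underside, z up.
- dispenser: Heavy red desk tape dispenser, 170 mm long (x), 62 mm wide, 100 mm high, beyond the stock. A bystander, to be left alone. Origin: centre of its underside, z up.
There are look-alikes about, which are no part of the job. Leave any orange or pink look-alike of the tape_roll alone.

How it is judged:
By the outcome, as a careful person would: the job done as asked, in the order asked, and still so for the second after the job is handed in, with the robot touching nothing.
It also fails if it takes over 128 s, if anything falls off the work surface, if the arm or the gripper's body presses on something with over 40 N, if the wrist force passes 120 N, or if a joint passes its speed limit or range.

## Working session

There is one attempt and no reset: what is moved stays moved. The work goes in short steps, each a Python script; the robot and the scene stay as the last script left them, time stands still between calls to the robot, and variables do not carry over. Pictures are saved under pics/ and viewed, about 12 in all and at most 16, crops included, and the job is handed in when it is done.

```bash
ls; mkdir -p pics; python3 - <<'E'
from bench import manip as m
import cv2,numpy as np
for c in ("top","side"):
    p,d=m.grab_frame(c); cv2.imwrite(f"pics/{c}0.png",p[:,:,::-1]); np.savez(f"{c}0.npz",p=p,d=d,**m.get_calibration(c))
    for n in "torch radio bottle tape_roll battery long_tray square_tray stapler mug dispenser".split():
        print(c,n,[(np.round(r["at"],3).tolist(),round(r["confidence"],2)) for r in m.look_for(c,n)])
print(m.current_time(), np.round(m.current_tcp_rot(),2).tolist())
E
```

```text
pics
top torch [([0.7, 0.078, 0.032], 0.92)]
top radio []
top bottle [([0.564, -0.064, 0.068], 0.59)]
top tape_roll [([0.788, -0.115, 0.027], 0.79), ([0.709, -0.065, 0.028], 0.75), ([0.64, -0.136, 0.029], 0.7), ([0.787, -0.021, 0.028], 0.65), ([0.824, -0.225, 0.026], 0.55)]
top battery [([0.423, -0.076, 0.059], 0.63)]
top long_tray [([0.505, -0.298, 0.002], 0.79)]
top square_tray [([0.472, 0.302, 0.008], 0.89), ([0.558, 0.078, 0.031], 0.49)]
top stapler [([0.416, 0.059, 0.046], 0.71)]
top mug [([0.718, -0.259, 0.026], 0.98), ([0.709, -0.068, 0.028], 0.25)]
top dispenser [([0.72, 0.268, 0.046], 0.91)]
side torch [([0.704, 0.07, 0.028], 0.85)]
side radio [([0.557, 0.064, 0.026], 0.93)]
side bottle [([0.568, -0.078, 0.05], 0.91)]
side tape_roll [([0.827, -0.238, 0.023], 0.79), ([0.785, -0.124, 0.021], 0.72), ([0.705, -0.075, 0.02], 0.69), ([0.702, 0.071, 0.028], 0.66), ([0.791, -0.031, 0.02], 0.59), ([0.641, -0.145, 0.025], 0.59)]
side battery [([0.426, -0.092, 0.041], 0.74)]
side long_tray [([0.505, -0.305, 0.009], 0.82)]
side square_tray [([0.48, 0.291, 0.007], 0.75)]
side stapler [([0.414, 0.048, 0.029], 0.93), ([0.506, -0.302, 0.01], 0.7), ([0.425, -0.088, 0.04], 0.36)]
side mug [([0.717, -0.265, 0.05], 0.57)]
side dispenser [([0.727, 0.25, 0.033], 0.86)]
1.1 [[-0.0, 0.27, 0.96], [-0.0, 0.96, -0.27], [-1.0, -0.0, -0.0]]
```

View pics/top0.png

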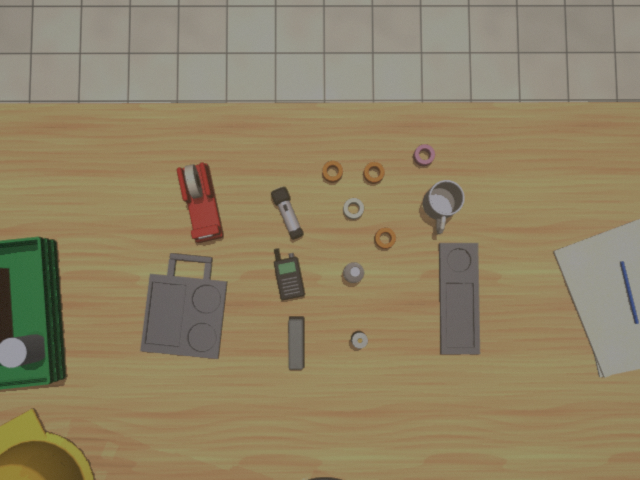

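View pics/side0.png

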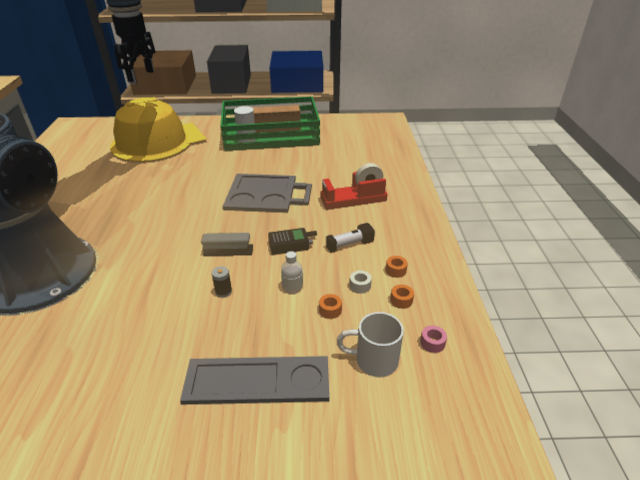

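Top view: white roll at (353,209), with orange rolls at (332,171), (374,172) and (385,238) and a pink one at (424,155). Torch at (287,212) with its head up-left, radio at (289,275), bottle at (354,272), battery at (359,340). Square tray at (185,315) with handle up, and the long tray at (460,298) with its round recess up. The side view agrees. Next I'll fit poses.

```bash
cat > h.py <<'E'
from bench import manip as m
import numpy as np, cv2
def cloud(c,frame=None):
    p,d=frame if frame else m.grab_frame(c); k=m.get_calibration(c)
    K,R,t=[np.array(k[x]) for x in("camera_matrix","R","t")]
    v,u=np.mgrid[:480,:640]; r=np.stack([(u-K[0,2])/K[0,0]*d,(v-K[1,2])/K[1,1]*d,d],-1)
    X=(r-t.ravel())@R; X[d==0]=np.nan
    return p,X
def rot(a): c,s=np.cos(a),np.sin(a); return np.array([[0,c,s],[0,s,-c],[-1,0,0.]])
def fit(X,xy,r,zlo,zhi,extra=None):
    with np.errstate(invalid='ignore'):
        k=(np.hypot(X[...,0]-xy[0],X[...,1]-xy[1])<r)&(X[...,2]>zlo)&(X[...,2]<zhi)
    if extra is not None:k&=extra
    n,l,s,_=cv2.connectedComponentsWithStats(k.astype(np.uint8)); k=l==1+s[1:,4].argmax()
    P=X[k][:,:2]; c,(w,h),_=R=cv2.minAreaRect(P.astype(np.float32)*1000)
    b=cv2.boxPoints(R); e=max((b[1]-b[0],b[2]-b[1]),key=np.linalg.norm)
    return np.round(np.array(c)/1000,4),sorted((round(w),round(h))),round(float(np.degrees(np.arctan2(e[1],e[0]))%180),1),np.round(P.mean(0),4),round(float(np.nanmedian(X[k][:,2])),4),int(k.sum())
E
python3 - <<'E'
from h import *
for c in("top","side"):
    z=np.load(c+"0.npz"); p,X=cloud(c,(z['p'],z['d']))
    with np.errstate(invalid='ignore'): print(c,'desk z',np.nanmedian(X[200:420,240:280,2]), np.nanstd(X[380:420,240:280,2]))
    sat=cv2.cvtColor(p,cv2.COLOR_RGB2HSV)[...,1]<70
    for n,xy,r,lo,hi in(("torch",(.7,.078),.08,.012,.06),("radio",(.558,.078),.08,.012,.06),("radiocase",(.558,.078),.08,.024,.06),("bottle",(.566,-.07),.05,.015,.12),("roll",(.708,-.07),.04,.015,.05),("battery",(.425,-.08),.04,.015,.1),
        ("ltray",(.505,-.3),.15,.003,.022),("ltraysat",(.505,-.3),.15,-.01,.022),("stray",(.475,.3),.17,.003,.022),("straysat",(.475,.3),.17,-.01,.022)):
        print(n,*fit(X,xy,r,lo,hi,sat if 'sat' in n else None))
z=np.load("top0.npz");cv2.imwrite("pics/crop0.png",cv2.resize(z['p'][140:370,130:490,::-1],None,fx=2.2,fy=2.2,interpolation=2))
E
```

```text
top desk z -0.0008061044518401578 0.0027549780795066065
torch [0.6977 0.0766] [37, 116] 25.1 [0.6991 0.0789] 0.0321 739
radio [0.5661 0.0774] [54, 114] 11.0 [0.5573 0.076 ] 0.0289 1085
radiocase [0.5551 0.0752] [54, 91] 11.3 [0.5532 0.0747] 0.0293 953
bottle [ 0.565  -0.0641] [42, 43] 179.4 [ 0.5641 -0.0637] 0.0622 346
roll [ 0.7071 -0.0673] [42, 44] 179.6 [ 0.7075 -0.0674] 0.0246 236
battery [ 0.4223 -0.0756] [32, 33] 89.3 [ 0.4226 -0.0753] 0.057 230
ltray [ 0.5087 -0.3017] [95, 247] 179.0 [ 0.5084 -0.3001] 0.0089 3903
ltraysat [ 0.5084 -0.3002] [87, 243] 179.4 [ 0.5076 -0.2999] 0.0081 4331
stray [0.4969 0.307 ] [180, 224] 174.9 [0.4818 0.3051] 0.0086 5933
straysat [0.4959 0.3066] [176, 221] 174.0 [0.4801 0.3069] 0.008 6563
side desk z -0.0007451345182400545 0.004780957996163592
torch [0.695  0.0738] [39, 118] 24.9 [0.6963 0.07  ] 0.0283 632
radio [0.5628 0.0756] [59, 114] 11.2 [0.5547 0.0671] 0.0272 788
radiocase [0.5498 0.0735] [58, 88] 12.0 [0.5495 0.07  ] 0.028 557
bottle [ 0.5624 -0.075 ] [35, 45] 4.5 [ 0.5625 -0.0787] 0.0538 620
roll [ 0.7042 -0.0695] [44, 45] 62.6 [ 0.7035 -0.0718] 0.023 266
battery [ 0.4185 -0.0799] [34, 34] 90.4 [ 0.4199 -0.086 ] 0.0464 406
ltray [ 0.5052 -0.3011] [89, 245] 180.0 [ 0.5047 -0.3034] 0.0084 6168
ltraysat [ 0.5054 -0.2963] [99, 245] 179.6 [ 0.505  -0.3034] 0.0077 6401
stray [0.4934 0.3028] [179, 222] 173.4 [0.4797 0.297 ] 0.0081 2204
straysat [0.4949 0.3151] [200, 219] 174.2 [0.479  0.3056] 0.0075 2290
```

View pics/crop0.png

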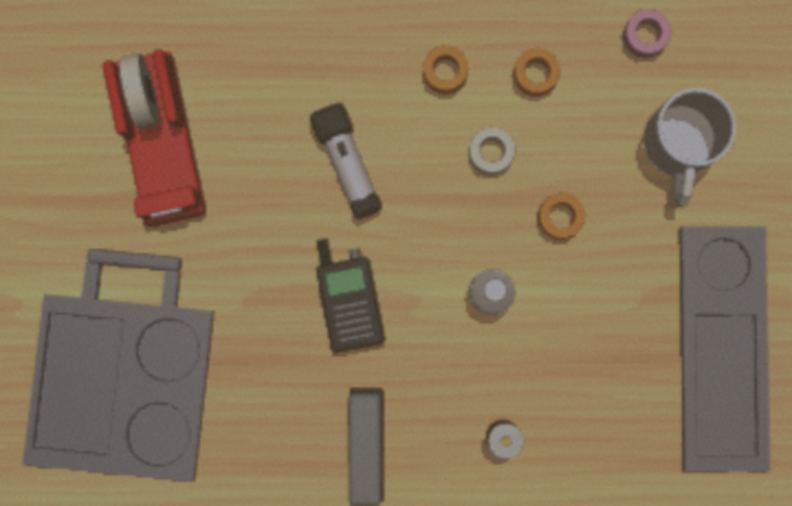

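Top crop confirms the layout: radio antenna and torch head both point to roughly +x, and the square tray's handle is at +x. Fits are consistent to about 3 mm, well inside the recess clearances. I'll start with the torch.

```bash
cat >> h.py <<'E'
LT=(np.array([.5070,-.3005]),np.radians(-.6)); ST=(np.array([.4695,.3065]),np.radians(-6.2))
def on(T,x,y): c,s=np.cos(T[1]),np.sin(T[1]); return T[0]+np.array([c*x-s*y,s*x+c*y])
def best(xy,z,a):
    q=[m.inverse_kinematics([*xy,z],rot(b)) for b in(a,a+np.pi)]
    o=[(abs(j[5]),b) for j,b in zip(q,(a,a+np.pi)) if j is not None]
    return min(o)[1]
def pick(xy,z,a,op,eff,hi=.2):
    a=best(xy,z,a); R=rot(a); m.set_gripper(op); m.move_ptp([*xy,hi],R); m.move_l([*xy,z],max_speed=.2)
    m.set_gripper(0,eff); print("grip mm",m.current_grip_width()*85,"t",m.current_time())
    m.move_l([*xy,hi],max_speed=.2); print("lifted mm",m.current_grip_width()*85,"F",np.round(m.current_force(),1),'z',m.current_ee_pos()[2])
    return a
def place(xy,z,a,op,hi=.2):
    b=best(xy,z,a); m.move_ptp([*xy,hi],rot(b)); m.move_l([*xy,z+.03],max_speed=.2); m.move_l([*xy,z],max_speed=.06)
    print("F",np.round(m.current_force(),1),"z",m.current_ee_pos()[2]); m.set_gripper(op); m.dwell(.2)
    m.move_l([*xy,hi],max_speed=.2); print("t",m.current_time())
E
python3 - <<'E'
from h import *
y=np.radians(25); T=(np.array([.6965,.0755]),y)
a=pick(on(T,-.007,0),.006,y+np.pi/2,.8,40)
for c in("side","wrist"):
    p,X=cloud(c); cv2.imwrite(f"pics/{c}1.png",p[:,:,::-1])
print(a,m.current_qpos())
E
```

```text
grip mm 26.55224740673353 t 5.5
lifted mm 26.705167263832493 F [-0.2  0.2 -1.6] z 0.19850134552161305
5.148721293383272 [ 3.76386181e-02  6.46040796e-01  1.26501299e+00 -2.43106190e-05
  1.23297049e+00  1.17213060e+00]
```

View pics/wrist1.png

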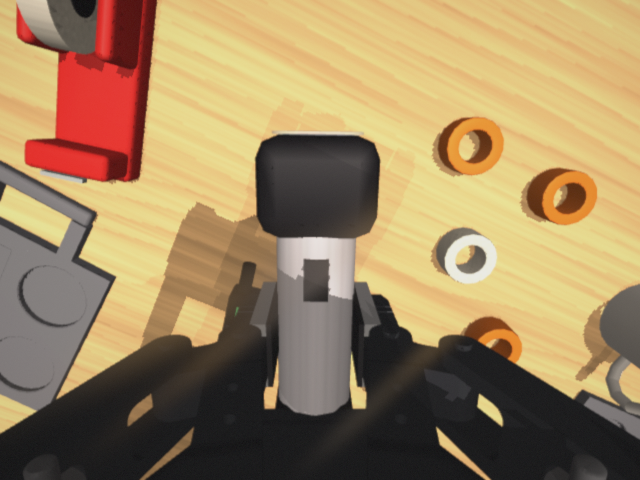

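The wrist view shows the torch gripped squarely by its barrel, with the head at (318,185). Now I'll place it.

```bash
python3 - <<'E'
from h import *
place(on(LT,-.044,0),.0125,LT[1]+np.pi/2,.5)
p,X=cloud("wrist"); cv2.imwrite("pics/wrist2.png",p[:,:,::-1])
p,X=cloud("top"); cv2.imwrite("pics/top2.png",cv2.resize(p[220:370,400:500,::-1],None,fx=4,fy=4,interpolation=2))
print(fit(X,on(LT,-.037,0),.08,.02,.06))
E
```

```text
F [-2.  1.  6.] z 0.012315663809617544
t 11.5
(array([ 0.4724, -0.3003]), [39, 114], 179.7, array([ 0.4817, -0.2971]), 0.038, 657)
```

View pics/wrist2.png

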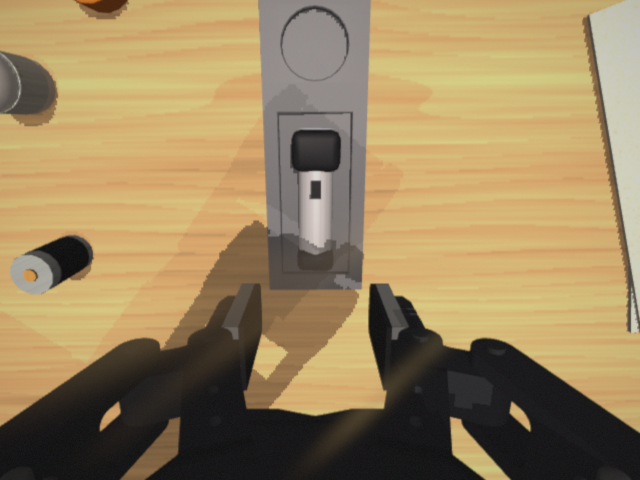

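The torch lies inside its recess (box x 278–352, y 112–272). Next, the battery.

```bash
python3 - <<'E'
from h import *
pick(np.array([.421,-.0775]),.022,np.pi/2,.8,40)
place(on(LT,.084,0),.0285,LT[1]+np.pi/2,.6)
# back off for a view of the tray
m.move_ptp([.45,-.30,.25],rot(best([.45,-.3],.25,np.pi/2)))
p,X=cloud("wrist"); cv2.imwrite("pics/wrist3.png",p[:,:,::-1])
print(fit(X,on(LT,.084,0),.04,.03,.1),on(LT,.084,0)); print(fit(X,on(LT,-.037,0),.075,.02,.06))
y=np.radians(11.3); T=(np.array([.5645,.0765]),y)
a=pick(on(T,-.013,0),.006,y+np.pi/2,1,40)
p,X=cloud("wrist"); cv2.imwrite("pics/wrist4.png",p[:,:,::-1])
E
```

```text
grip mm 32.15084728498258 t 14.325
lifted mm 31.934199506959338 F [-1.  -0.8 -1.8] z 0.19910267491308875
F [-4.2  2.   6.7] z 0.02844001560174752
t 19.4917
(array([ 0.589 , -0.2999]), [33, 34], 7.7, array([ 0.5875, -0.3   ]), 0.063, 1908) [ 0.59099539 -0.30137963]
(array([ 0.4708, -0.2994]), [38, 116], 179.8, array([ 0.4773, -0.2991]), 0.0381, 4156)
grip mm 53.121709034171445 t 23.6
lifted mm 53.03271946154178 F [ 0.   0.2 -1.8] z 0.19884581358423303
```

```bash
python3 -c "
import cv2,numpy as np
cv2.imwrite('pics/c4.png',cv2.resize(np.hstack([cv2.imread('pics/wrist3.png'),cv2.imread('pics/wrist4.png')]),(800,300)))"
```

```text
(no output)
```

View pics/c4.png

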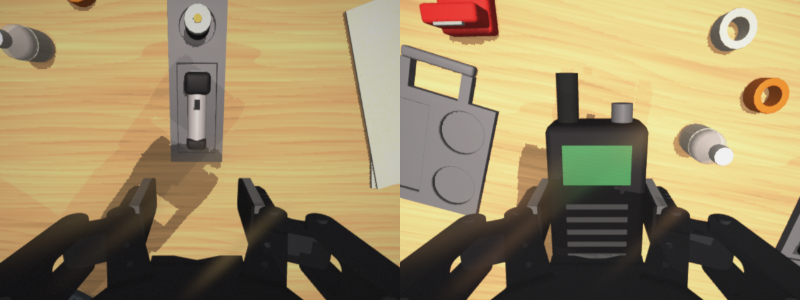

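Battery stands in its round recess at (196,22) and the radio is held squarely, face up. I'll place the radio and check the tray.

```bash
python3 - <<'E'
from h import *
place(on(ST,-.013,.040),.0125,ST[1]+np.pi/2,.85,hi=.2)
xy=on(ST,-.06,0); m.move_ptp([*xy,.25],rot(best(xy,.25,ST[1]+np.pi/2)))
p,X=cloud("wrist"); cv2.imwrite("pics/wrist5.png",p[:,:,::-1]); np.save("X5.npy",X)
print(fit(X,on(ST,0,.04),.075,.018,.07),on(ST,0,.04))
p,X=cloud("top"); print(fit(X,on(ST,0,.04),.075,.018,.07))
E
```

```text
F [-4.1 -4.1 11. ] z 0.012634077426751135
t 29.975
(array([0.4503, 0.3489]), [54, 100], 173.8, array([0.4508, 0.3482]), 0.0345, 5160) [0.47381997 0.34626604]
(array([0.4513, 0.3478]), [56, 103], 174.1, array([0.4562, 0.345 ]), 0.0346, 1147)
```

View pics/wrist5.png

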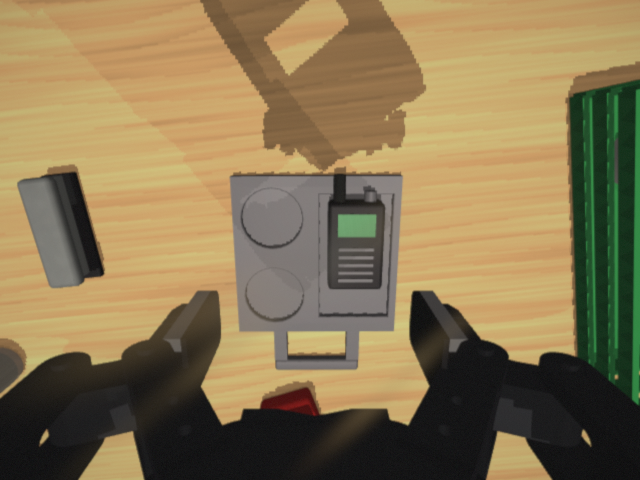

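The radio was turned half round by the wrist flip. That way round is allowed, but its antenna end overhangs the −x wall at (340,185). I need to move it 26 mm towards the handle.

```bash
python3 - <<'E'
from h import *
a=pick(on(ST,-.013,.040),.0125,ST[1]+np.pi/2,1,40,hi=.08)
xy=on(ST,.013,.040); m.move_l([*xy,.08]); m.move_l([*xy,.0125],max_speed=.06)
print(m.current_force()); m.set_gripper(.85); m.dwell(.2); m.move_l([*xy,.2],max_speed=.2)
xy=on(ST,-.06,0); m.move_ptp([*xy,.25],rot(a))
p,X=cloud("wrist"); cv2.imwrite("pics/wrist6.png",p[:,:,::-1]); print(fit(X,on(ST,0,.04),.075,.018,.07),on(ST,0,.04))
pp,X=cloud("top"); print(fit(X,(.5635,-.067),.05,.015,.12),fit(X,(.706,-.068),.04,.015,.05),m.current_time())
E
```

```text
grip mm 53.20091195705118 t 32.4167
lifted mm 52.73322809877232 F [-0.4 -0.7 -3. ] z 0.07967512416445707
[-9.30303856 -6.27340146 20.4822637 ]
(array([0.4688, 0.3472]), [54, 113], 173.7, array([0.4736, 0.3453]), 0.0346, 5115) [0.47381997 0.34626604]
(array([ 0.5651, -0.0641]), [42, 43], 0.0, array([ 0.5641, -0.0636]), 0.0625, 347) (array([ 0.7075, -0.0673]), [44, 45], 133.6, array([ 0.7072, -0.067 ]), 0.0244, 241) 36.7083
```

View pics/wrist6.png

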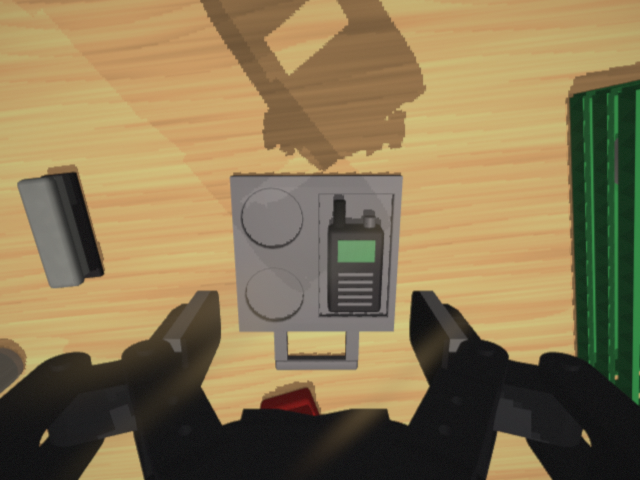

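The radio is now inside its recess (318–390, 193–316). Its circles are at about (274,292) and (272,217), so I'll check those positions against my tray pose and then move the bottle.

```bash
python3 - <<'E'
from h import *
p,X=cloud("wrist")
for u,v in((274,293),(272,218)): print(X[v,u])
print(on(ST,.042,-.045),on(ST,-.042,-.045))
pick(np.array([.5635,-.0655]),.021,np.pi/2,1,30,hi=.25)
place(on(ST,.042,-.045),.0275,ST[1],.75,hi=.25)
print(m.current_qpos())
p,X=cloud("top"); print(fit(X,on(ST,.042,-.045),.04,.02,.12))
cv2.imwrite("pics/top7.png",cv2.resize(p[240:370,130:310,::-1],None,fx=4,fy=4,interpolation=2))
p,_=cloud("wrist"); cv2.imwrite("pics/wrist7.png",p[:,:,::-1])
E
```

```text
[0.50811444 0.25843527 0.00512911]
[0.42551224 0.2676102  0.00446256]
[0.50639437 0.25722723] [0.42288569 0.26629918]
grip mm 42.75837309894734 t 40.7667
lifted mm 42.69950815740125 F [ 0.  -0.1 -0.8] z 0.24888134492082145
F [-3.2 -1.5  7.6] z 0.02730272987352801
t 46.8667
[ 3.88011440e-01  3.65991073e-01  1.58394653e+00 -1.39627023e-06
  1.19338583e+00  4.96231794e-01]
(array([0.5067, 0.2565]), [42, 43], 87.7, array([0.5065, 0.252 ]), 0.0673, 403)
```

View pics/wrist7.png

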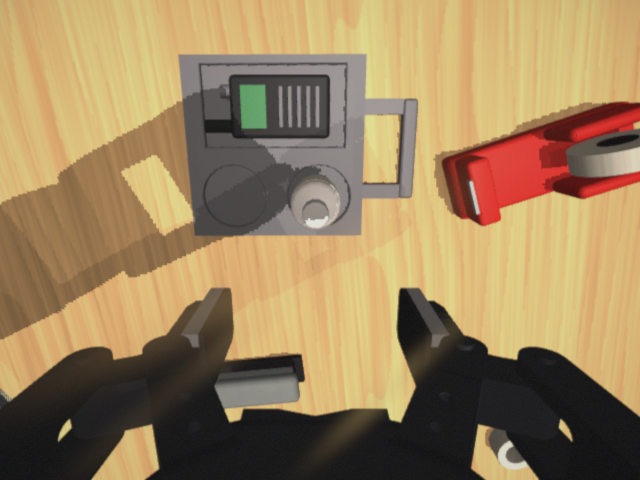

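The bottle stands in the handle-side recess at (318,200). Last is the white tape roll.

```bash
python3 - <<'E'
from h import *
pick(np.array([.7062,-.068]),.006,-np.pi/4,.85,30)
place(on(ST,-.041,-.044),.0125,ST[1],.68,hi=.25)
p,X=cloud("wrist"); cv2.imwrite("pics/wrist8.png",p[:,:,::-1])
m.move_ptp([.35,.0,.35],rot(best([.35,0],.35,np.pi/2)))
t=p;p,X=cloud("top"); cv2.imwrite("pics/top8.png",cv2.resize(p[140:370,130:490,::-1],None,fx=2.2,fy=2.2,interpolation=2))
for n,xy,r in(("roll",on(ST,-.042,-.045),.035),("bottle",on(ST,.042,-.045),.04),("radio",on(ST,0,.04),.07),("torch",on(LT,-.037,0),.075),("bat",on(LT,.084,0),.04)): print(n,np.round(xy,4),fit(X,xy,r,.018,.12))
print(m.current_time())
E
```

```text
grip mm 44.256213214015126 t 50.1333
lifted mm 44.248105206741975 F [-0.8 -0.8 -0.4] z 0.1985837398214187
F [-3.2 -1.8 12.1] z 0.012385008443787537
t 56.525
roll [0.4229 0.2663] (array([0.4239, 0.2678]), [44, 45], 108.5, array([0.424 , 0.2674]), 0.0308, 276)
bottle [0.5064 0.2572] (array([0.5065, 0.2564]), [43, 43], 87.5, array([0.5064, 0.2521]), 0.0669, 403)
radio [0.4738 0.3463] (array([0.4712, 0.3457]), [56, 113], 174.0, array([0.4796, 0.3422]), 0.0346, 1164)
torch [ 0.47   -0.3001] (array([ 0.4727, -0.3019]), [39, 115], 1.8, array([ 0.4752, -0.2979]), 0.0378, 816)
bat [ 0.591  -0.3014] (array([ 0.5896, -0.3001]), [33, 34], 87.4, array([ 0.5895, -0.2976]), 0.0617, 268)
57.7583
```

View pics/wrist8.png

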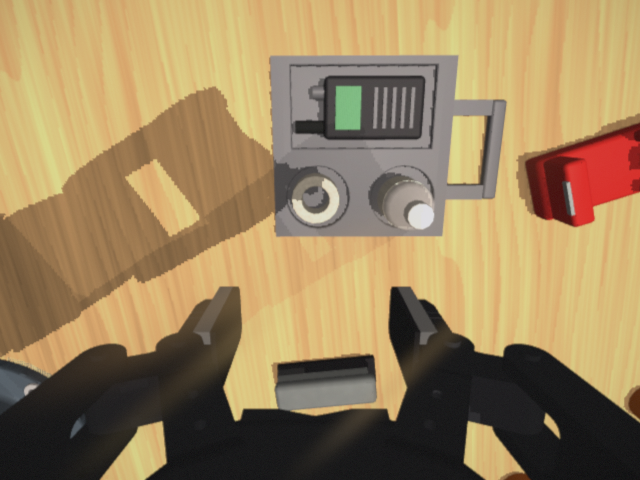

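View pics/top8.png

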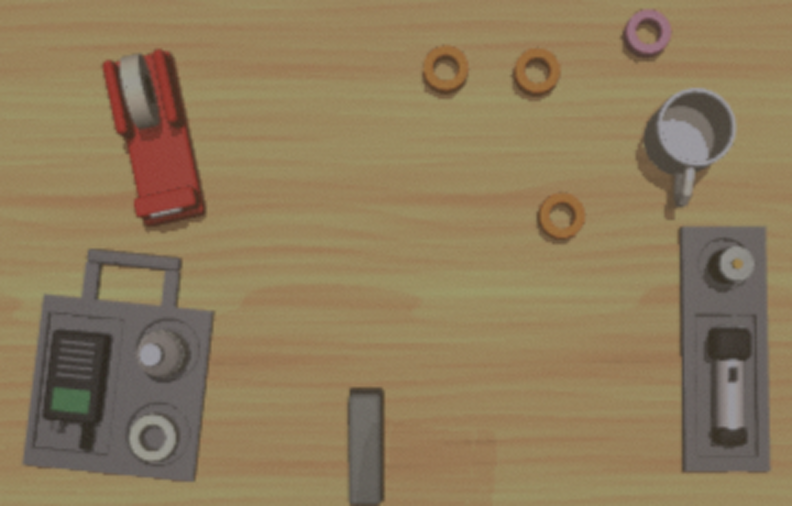

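All five items lie within their recesses, their heights match the recess floors, and nothing else has moved.

```bash
python3 -c "
from bench import manip as m
m.sign_off(); print(m.current_time())"
```

```text
the job is handed in; nothing more can be done
the job is handed in; nothing more can be done
```

Both kits are made up and the job is handed in, at about 58 s of the 128 s allowed. I worked in the order asked: torch, battery, radio, bottle, then the white tape roll.

**One correction:** I first set the radio down turned half round and 26 mm off, with its antenna end over the recess wall. I gripped it again and slid it into place. It lies face up with the antenna away from the handle, which is allowed.

**Last checks:**
- **Position:** the top and wrist pictures show every item inside its recess, with centres within about 3 mm of nominal.
- **Height:** the tops measured about 5–6 mm higher than they did on the desk, which fits each item resting on its recess floor.
- **Left alone:** the stapler, mug, dispenser and the orange and pink rolls look unmoved.
- **Forces:** the highest reading I took was about 23 N at the wrist, when setting the radio down again. I read forces only at lift and set-down, not throughout.

No final check failed. The last top-view fit gave the torch about 2° of turn, where earlier fits gave about 0°. I took that as measurement noise.

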